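# Lock the nut grinder's lid ring and set its coarseness slider

### The arm

A 6-joint arm with a two-finger parallel gripper is mounted at the origin on a cart in front of the work surface, level with it; the furniture and walls round the work are solid. World frame = base frame: x ahead of the robot, y to its left, z up, the work surface at z = 0. Lengths are in m, angles in rad, forces in N, time in s.
With the tool pointing down it reaches from about 0.3 to 0.875 m from the base axis. Payload 6.4 kg.
Tool frame: the origin (TCP) lies on the centre line of the jaws, within the pads' length; the fingertips stand 14 mm ahead of it and the grasp point (between the pads) lies 5 mm behind it; z points along the fingers, y is the direction in which the jaws open and shut (so a half turn about z gives the same grasp; the last joint's range is limited). The gripper opens to 85 mm and grips with 20 to 120 N. Pads are 22 mm wide; open, the fingers measure 114 mm over their backs; the gripper's body (76 mm by 85 mm) begins 54 mm behind the grasp point. The pads swing forward as they close: fully open they stand 13 mm farther back than shut.
Start: joints at [1.059, 0.181, 1.607, -0, 1.354, -0.206], TCP at [0.173, 0.548, 0.245] pointing down, gripper open.
Joint ranges: [-2.99, 2.99], [-0.89, 2.07], [0.3, 2.58], [-1.14, 4.28], [0, 2.63], [-3.12, 3.12]. Speed limits (rad/s): [2.57, 2.57, 3.01, 3.14, 3.14, 3.14].

### API

Orientations are given as a unit quaternion [w, x, y, z].
In Python, from bench import * gives the robot as it stands.
- The arm moves only by the tool servo_tool, never from a script. Its argument "plan" is a list that holds one entry, the list of rows, each a list of 5 numbers: the shift along the world's x, y, z in m, then the turn about the world's z in rad, then the gripper command: -1 is shut, 1 is fully open, values between are in proportion. In form: [[[tx, ty, tz, roll, claw], ...]]. A call has 1 to 8 rows; each row shifts and turns the commanded pose from where the row before left it; what a row does not reach is not made up. A row lasts 1/10 s, in which the tool goes at most 50 mm and 8.59 degrees, less where a joint would pass 70% of its speed; a pose out of reach is approached as far as the arm can. A call with a gripper value outside its range is refused whole. The fingers move at their own pace and stop on an object; the grip force is fixed at half the most. Time passes only in rows, so rows that do not move let the fingers close. It gives the time, the measured TCP pose, the force and the opening at its end, in the units of the state.
- get_obs(): the state, without advancing time (a new reading comes with each control period).
- camera(name): name is "scene" or "top" or "wrist"; returns a dict with "img" (400x640x3 uint8, blue, green, red), "camera_matrix" (3x3 intrinsics, pixels), "rvec" (rotation vector, rad) and "tvec" (3), from world to camera coordinates, as OpenCV has them. Camera axes: x right, y down, z forward; pixel columns grow to the right and rows downward; lengths in m; the calibration is good to about 2 mm. A picture is of the moment at which its call begins. There is no depth.
- hand_in(): hands the job in, once; it reports no verdict.
Trained networks look in a picture, given as the dict that the camera call returned (one of the last four; its "shot" number tells which), for a name from the list of things; names that differ only in an ending like _2 or _b are one class to them, and where a whole thing is asked for, a point or a joint stands for the part that bears it (a point fixed in the world has none). Each returns a list of dicts, best first, with "conf" (0 to 1); they miss things now and then, are a little off and sometimes report something else, mostly with a low value. They report only what shows in the picture. A call takes as long as a camera call.
- trace(picture, thing): "mask" (400x640 bool, what is visible of it) and "rect" ([left, top, right, bottom] as shares, 0 to 1, of the picture: columns of its width, rows of its height, round what is visible of it).
- pinpoint(picture, thing): "centre" ([row, column] as shares, 0 to 1, of the picture: columns of its width, rows of its height: a listed point, or the origin of a listed thing).
The state is a dict: "time_s": time; "q": joint angles; "dq": joint speeds; "joint_efforts": joint torques, N m; "eef_pos": TCP position; "eef_rot": TCP orientation; "wrist_force": force on the tool from outside, world axes, zero at the start; "torque": the same for the moment, N m; "opening": opening from 0.0 (shut) to 1.0 (fully open).
Only numpy, scipy, OpenCV 4.12 (cv2) and the standard library are available. Lean on these libraries where they do the work, as an engineer would, in place of code of your own. Each camera call takes 0.05 s, during which the arm holds its last target.

### The job

Get the nut grinder on the counter ready to grind. First twist its lid ring clockwise by the upright tab, all the way until it clicks locked; then slide the black coarseness grip along its track until its pointer stands at the small brass clip on the deck's edge, and let go. Do not knock over or push away the jar and the bell beside it.

Things in the scene. Friction and masses are not known exactly. Their poses are not given: they have to be found in the camera images.
- grinder: White, fixed, box-shaped nut grinder 170 (x) x 250 (y) mm, deck 60 mm above the worktop. Origin: centre of the underside; x points away from the robot, y left, z up, turned by up to 20 degrees either way. Lid ring on the left of the deck, slider track along x on the right. A grey catch block 28 mm wide, top 85 mm above the worktop, stands at the deck's left edge close outside the ring.
- ring_center (a point): Point on the vertical axis of the lid ring, at the height of the ring's flat upper face (82 mm above the worktop); fixed to the grinder at x 0, y +32 mm of its frame. Ring: dark steel, outer diameter 124 mm, inner 94 mm, round a clear lid whose middle rises 8 mm above the ring's face.
- ring_tab (a point): Middle of the top edge of the ring's upright dark steel tab, 63 mm from the ring's axis, 113 mm above the worktop. The tab is a plate standing 31 mm above the ring's face, 36 mm long radially (45 to 81 mm from the axis), 14 mm thick; it can be pinched across its thickness from above, or pushed. It moves with the ring.
- lock_ring (a joint): Turn of the ring, rad, growing clockwise seen from above. 0 = open: tab points 205 degrees counter-clockwise from the grinder's +x (toward the robot). 1.571 = locked, on its stop: tab at 115 degrees (left). Starts at 0 to 0.35. Turns lightly (about 1 N at the tab) until a sprung catch resists from about 1.38 to 1.49 rad (about 5 N at the tab); past it the ring clicks on to the stop and is held.
- slider_grip (a point): Middle of the top of the black slider grip, 96 mm above the worktop. The grip is a block 18 mm long along the track (grinder's x) and 30 mm across, standing 35 mm above the deck; a white pointer at its foot, at the middle of its length, points right to the deck's edge (-y). The track lies at y -95 mm of the grinder's frame.
- slider (a joint): Position of the slider grip along its 120 mm track, m: 0 = end nearest the robot (grinder x -60 mm), grows toward the back (grinder +x). Starts between 0 and 0.03; stays where it is left; about 2.5 N to move.
- clip_mark (a point): Middle of the top of the brass index clip, a plate 14 mm long along the track and 4 mm high, hooked over the deck's right edge (grinder y -120 mm, top 64 mm above the worktop). Fixed during the episode, level with slider values 0.055 to 0.1. The slider is right when its pointer is within the clip's 14 mm length.
- jar_plum: Lidded preserve jar, 66 mm diameter, 88 mm high, loose, standing left of the grinder. Origin: centre of its underside.
- call_bell: Domed counter bell, 84 mm diameter, 50 mm high, loose, standing right of the grinder. Origin: centre of its underside.

How it is judged:
By the outcome, as a careful person would: the job done as asked, in the order asked, and still so for the second after the job is handed in, with the robot touching nothing.
It also fails if it takes over 43 s, if anything falls off the work surface, if the arm or the gripper's body presses on something with over 40 N, if the wrist force passes 120 N, or if a joint passes its speed limit or range.

## Working session

There is one attempt and no reset: what is moved stays moved. The work goes in short steps, Python scripts to look and compute and a tool call to move; the robot and the scene stay as the last step left them, time stands still between calls to the robot, and variables do not carry over. Pictures are saved under pics/ and viewed, and the job is handed in when it is done.

Besides the shell and the picture viewer there is one more tool, called after "Call:" as name([rows], argument=value, ...), one row to a line, values as JSON. servo_tool: Moves the arm, as the interface text tells. Its arguments: {"type":"object","properties":{"plan":{"type":"array"}},"required":["plan"]}

```bash
mkdir -p pics; ls
cat > h.py <<'E'
from bench import *
import numpy as np, cv2
def snap(n,fn):
    p=camera(n); cv2.imwrite('pics/'+fn+'.png',p['img']); return p
def ray(p,rc):
    u=rc[1]*640; v=rc[0]*400
    K=np.array(p['camera_matrix'],float); R=cv2.Rodrigues(np.array(p['rvec'],float))[0]; t=np.array(p['tvec'],float).ravel()
    d=R.T@np.linalg.inv(K)@np.array([u,v,1.]); c=-R.T@t
    return c,d
def atz(p,rc,z):
    c,d=ray(p,rc); return c+d*(z-c[2])/d[2]
def proj(p,X):
    return cv2.projectPoints(np.atleast_2d(np.array(X,float)),np.array(p['rvec'],float),np.array(p['tvec'],float),np.array(p['camera_matrix'],float),None)[0][:,0]
Z=dict(grinder=0,ring_center=.082,ring_tab=.113,slider_grip=.096,clip_mark=.064,jar_plum=0,call_bell=0)
def find(p,names=Z):
    for n in names:
        for r in pinpoint(p,n)[:2]:
            c=r['centre']; print(n,round(r['conf'],2),'px',round(c[1]*640),round(c[0]*400),'w',atz(p,c,Z[n]).round(4))
E
python3 - <<'E'
from h import *
for n in('top','scene','wrist'):
    p=snap(n,n+'0'); print(n); 
    if n!='wrist': find(p)
o=get_obs(); print(o)
E
```

```text
pics
top
grinder 0.83 px 303 213 w [ 0.5009 -0.0947  0.    ]
ring_center 0.71 px 289 208 w [ 0.5109 -0.0638  0.082 ]
ring_tab 0.77 px 285 233 w [ 0.4535 -0.0576  0.113 ]
slider_grip 0.49 px 335 246 w [ 0.4216 -0.1728  0.096 ]
clip_mark 0.5 px 351 217 w [ 0.4878 -0.212   0.064 ]
jar_plum 0.77 px 230 210 w [0.5123 0.0915 0.    ]
call_bell 0.71 px 374 228 w [ 0.4604 -0.277   0.    ]
call_bell 0.35 px 332 249 w [ 0.4079 -0.1699  0.    ]
scene
grinder 0.85 px 300 241 w [ 0.4994 -0.0921  0.    ]
grinder 0.44 px 279 237 w [ 0.4691 -0.0588  0.    ]
ring_center 0.81 px 296 198 w [ 0.5131 -0.056   0.082 ]
ring_tab 0.91 px 264 195 w [ 0.4433 -0.0549  0.113 ]
slider_grip 0.65 px 284 235 w [ 0.4277 -0.162   0.096 ]
clip_mark 0.43 px 323 253 w [ 0.4815 -0.2084  0.064 ]
jar_plum 0.58 px 265 193 w [0.5161 0.0987 0.    ]
call_bell 0.88 px 334 305 w [ 0.4635 -0.2747  0.    ]
call_bell 0.54 px 265 195 w [0.5146 0.0908 0.    ]
wrist
{'time_s': 0.85, 'q': array([ 1.05870790e+00,  1.80755586e-01,  1.60694722e+00, -1.26409099e-05,
        1.35379773e+00, -2.06311945e-01]), 'dq': array([ 2.08953095e-03,  1.89537952e-03,  9.84281751e-05, -8.10833661e-04,
        1.80242531e-04,  3.51447701e-04]), 'joint_efforts': array([ 6.83377166e-04, -4.44819760e+01, -3.51673508e+01, -4.30098794e-05,
        6.54253708e-04, -1.09657205e-05]), 'eef_pos': array([0.17310933, 0.54836789, 0.245339  ]), 'eef_rot': array([2.19695731e-05, 1.52291971e-01, 9.88335547e-01, 4.09504949e-05]), 'wrist_force': array([-0.45926715, -0.88190328, -0.96701592]), 'torque': array([-0.00336981, -0.01783597,  0.01807459]), 'opening': 0.9973858948343626}
```

View pics/top0.png

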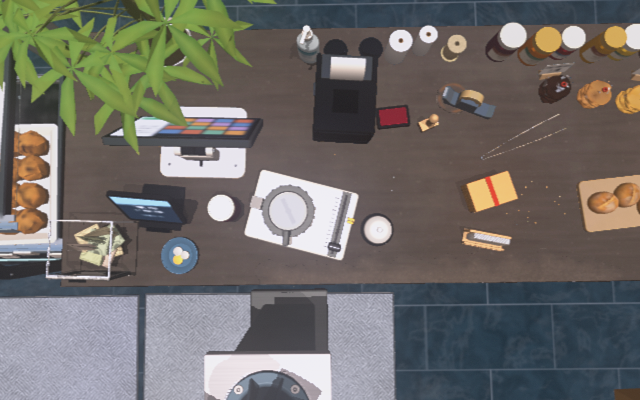

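View pics/scene0.png

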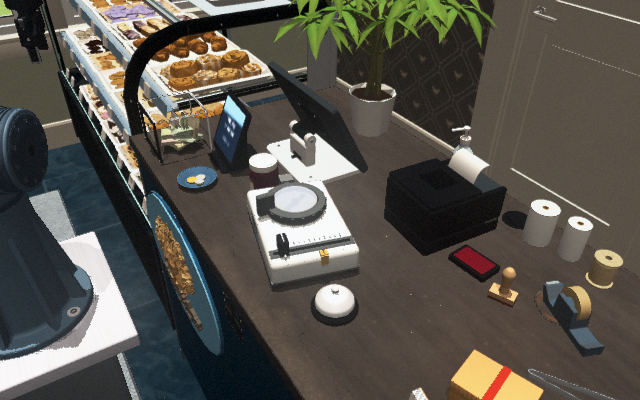

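Run:
```python
from h import *
t=cv2.imread('pics/top0.png')[160:290,190:420]; cv2.imwrite('pics/top0c.png',cv2.resize(t,None,fx=3.4,fy=3.4,interpolation=cv2.INTER_CUBIC))
t=cv2.imread('pics/scene0.png')[150:320,210:420]; cv2.imwrite('pics/scene0c.png',cv2.resize(t,None,fx=3.5,fy=3.5,interpolation=cv2.INTER_CUBIC))
```

```text
(no output)
```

View pics/top0c.png

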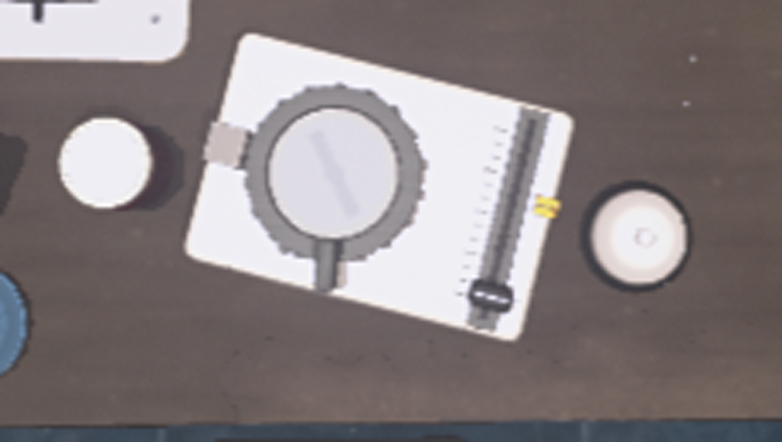

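View pics/scene0c.png

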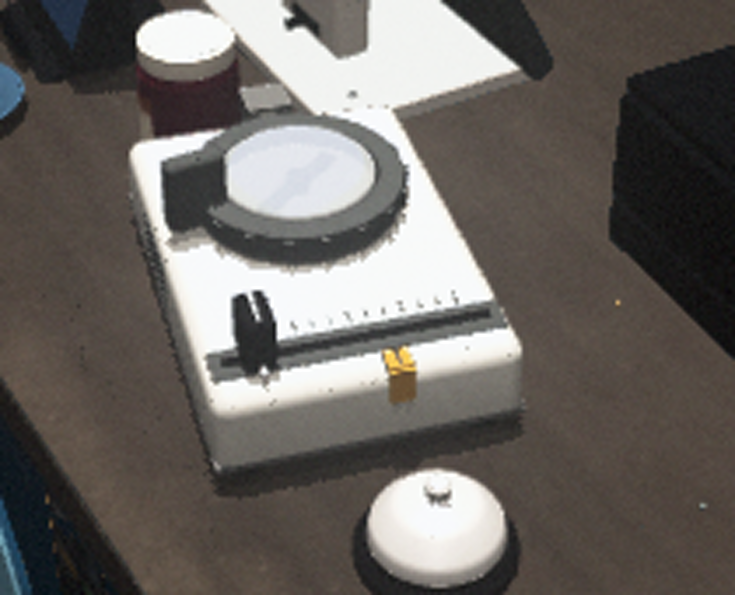

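```bash
cat > fit.py <<'E'
from h import *
from scipy.optimize import least_squares
pt=camera('top'); ps=camera('scene')
def get(p,n):
    r=pinpoint(p,n); c=r[0]['centre']; return np.array([c[1]*640,c[0]*400]), r[0]['conf']
obs=[(p,n,*get(p,n)) for p in (pt,ps) for n in ('grinder','ring_center','ring_tab','slider_grip','clip_mark')]
def edge(a,b,k):
    out=[]
    for f in np.linspace(0,1,5):
        c=np.array(a)*(1-f)+np.array(b)*f; c=c/3.4-.35+np.array([190,160])
        out.append((atz(pt,[c[1]/400,c[0]/640],.06),k))
    return out
E=edge((260,37),(560,108),'x+')+edge((572,125),(522,330),'y-')+edge((500,336),(195,258),'x-')+edge((188,245),(238,45),'y+')
def local(v):
    th=np.radians(205)-v[3]
    return dict(grinder=[0,0,0],ring_center=[0,.032,.082],ring_tab=[.063*np.cos(th),.032+.063*np.sin(th),.113],slider_grip=[-.06+v[4],-.095,.096],clip_mark=[-.06+v[5],-.120,.064])
def W(v,l):
    c,s=np.cos(v[2]),np.sin(v[2]); return np.array([v[0]+c*l[0]-s*l[1],v[1]+s*l[0]+c*l[1],l[2]])
def res(v):
    r=[]; L=local(v)
    for p,n,uv,cf in obs:
        r+=list((proj(p,W(v,L[n]))[0]-uv)*cf)
    c,s=np.cos(v[2]),np.sin(v[2])
    for X,k in E:
        d=X[:2]-v[:2]; x=c*d[0]+s*d[1]; y=-s*d[0]+c*d[1]
        r.append(((x if k[0]=='x' else y)-{'x+':.085,'x-':-.085,'y+':.125,'y-':-.125}[k])/.003)
    return np.array(r)
s=least_squares(res,[.5,-.093,-.24,.2,.02,.08],loss='soft_l1')
v=s.x; print(v.round(4),np.degrees(v[2])); print(s.fun.round(1))
for n,l in local(v).items(): print(n,W(v,l).round(4))
np.save('v.npy',v)
for p,f in((pt,'topfit'),(ps,'scenefit')):
    im=p['img'].copy()
    im=cv2.resize(im,None,fx=4,fy=4)
    for n,l in local(v).items():
        u=proj(p,W(v,l))[0]; cv2.circle(im,tuple(int(a*4+2) for a in u),4,(0,0,255),-1)
    q=np.array([proj(p,W(v,[a*.085,b*.125,.06]))[0] for a,b in((1,1),(1,-1),(-1,-1),(-1,1))]); cv2.polylines(im,[(q*4+2).astype(int)],True,(0,255,0),1)
    c=q.mean(0)*4; y,x=int(c[1]),int(c[0]); cv2.imwrite('pics/'+f+'.png',im[max(0,y-290):y+290,x-390:x+390])
E
python3 fit.py
```

```text
Traceback (most recent call last):
  File "fit.py", line 6, in <module>
    obs=[(p,n,*get(p,n)) for p in (pt,ps) for n in ('grinder','ring_center','ring_tab','slider_grip','clip_mark')]
               ~~~^^^^^
  File "fit.py", line 5, in get
    r=pinpoint(p,n); c=r[0]['centre']; return np.array([c[1]*640,c[0]*400]), r[0]['conf']
                       ~^^^
IndexError: list index out of range
```

```bash
sed -i 's/    r=pinpoint(p,n); c=/    r=pinpoint(p,n)\n    if not r: return np.zeros(2),0.\n    c=/' fit.py; python3 fit.py; python3 -c "
from h import *
print(get_obs()['time_s'])"
```

```text
[ 0.4994 -0.0926 -0.2606  0.2912  0.0018  0.0696] -14.93324646363501
[ 0.   0.  -1.   0.8 -0.4  1.   0.3  0.2 -0.9 -0.6 -1.6  3.9  1.   2.3
  0.6  0.1  0.2  1.5 -0.1  1.6 -1.5 -1.3 -1.  -0.8 -0.5  0.5  0.4  0.4
  0.4  0.4  0.4  0.4  0.4  0.4  0.4 -1.5 -1.3 -1.2 -1.  -0.9]
grinder [ 0.4994 -0.0926  0.    ]
ring_center [ 0.5076 -0.0617  0.082 ]
ring_tab [ 0.445  -0.0544  0.113 ]
slider_grip [ 0.4186 -0.1694  0.096 ]
clip_mark [ 0.4777 -0.211   0.064 ]
1.65
```

View pics/topfit.png

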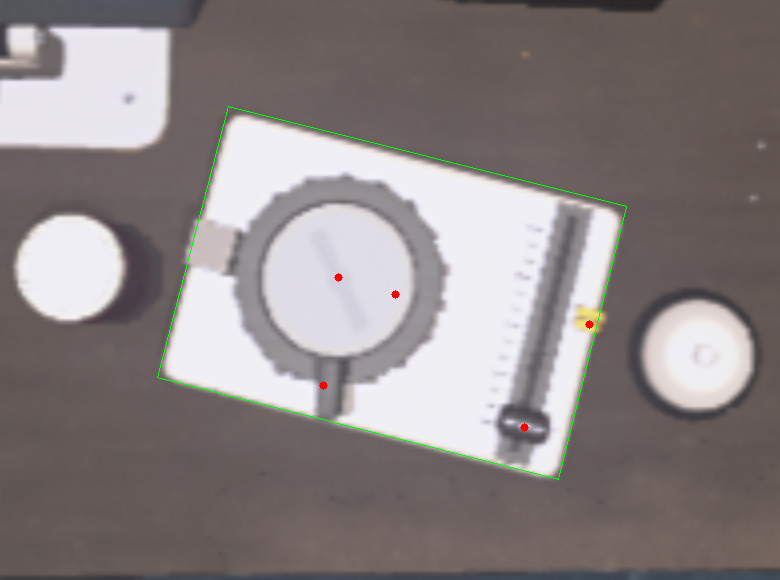

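View pics/scenefit.png

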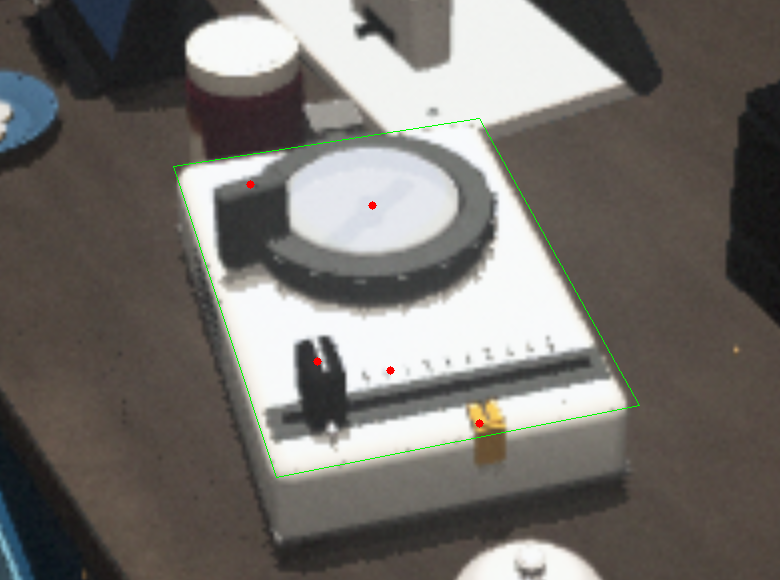

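Call:
servo_tool([
  [[0.018,-0.045,0,0.03,-1],[0.018,-0.045,0,0.03,-1],[0.018,-0.045,0,0.03,-1],[0.018,-0.045,0,0.03,-1],[0.018,-0.045,0,0.03,-1],[0.018,-0.045,0,0.03,-1],[0.018,-0.045,0,0.04,-1],[0.02,-0.045,0,0,-1]],
])

```text
time_s: 2.45
eef_pos: [0.3193, 0.1867, 0.2456]
eef_rot: [0.001, 0.042, 0.999, 0.0]
wrist_force: [1.4, -0.0, 0.5]
opening: -0.002
```

Call:
servo_tool([
  [[0.021,-0.045,0,0,-1],[0.021,-0.045,0,0,-1],[0.021,-0.045,0,0,-1],[0.021,-0.045,0,0,-1],[0.021,-0.045,0,0,-1],[0.021,-0.045,0,0,-1],[0,-0.01,-0.04,0,-1],[0,0,0,0,-1]],
])

```text
time_s: 3.25
eef_pos: [0.4427, -0.0924, 0.2012]
eef_rot: [-0.004, 0.045, 0.999, 0.002]
wrist_force: [-1.2, 0.6, -0.5]
opening: -0.002
```

Run:
```python
from h import *
p=snap('wrist','w1'); 
for n in('ring_center','ring_tab','slider_grip','clip_mark'): find(p,[n])
print(get_obs()['eef_pos'],get_obs()['time_s'])
v=np.load('v.npy')
```

```text
ring_center 0.83 px 355 263 w [ 0.509  -0.0629  0.082 ]
ring_center 0.6 px 320 221 w [ 0.4656 -0.0913  0.082 ]
ring_tab 0.69 px 364 200 w [ 0.4411 -0.0562  0.113 ]
slider_grip 0.64 px 217 187 w [ 0.4247 -0.1705  0.096 ]
clip_mark 0.81 px 195 240 w [ 0.4811 -0.2118  0.064 ]
[ 0.44578941 -0.09100908  0.20689441] 3.5
```

View pics/w1.png

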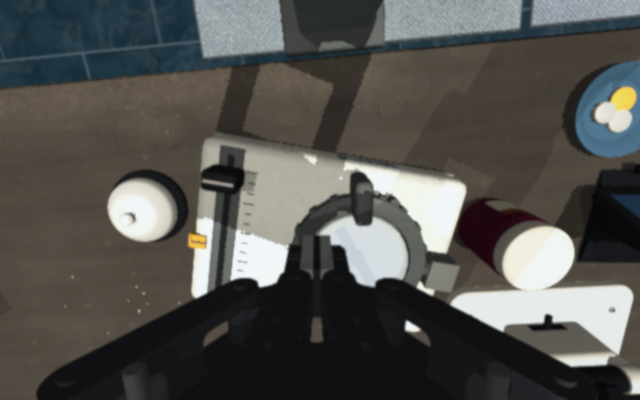

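Run:
```python
import numpy as np
C=np.array([.509,-.0625]); pr=np.array([.446,-.094])
for k,a in enumerate(np.arange(198,100,-8)):
    p=C+.067*np.array([np.cos(np.radians(a)),np.sin(np.radians(a))]); print(a,p.round(4),(p-pr).round(4)); pr=p
```

```text
198 [ 0.4453 -0.0832] [-0.0007  0.0108]
190 [ 0.443  -0.0741] [-0.0023  0.0091]
182 [ 0.442  -0.0648] [-0.001   0.0093]
174 [ 0.4424 -0.0555] [0.0003 0.0093]
166 [ 0.444  -0.0463] [0.0016 0.0092]
158 [ 0.4469 -0.0374] [0.0029 0.0089]
150 [ 0.451 -0.029] [0.0041 0.0084]
142 [ 0.4562 -0.0213] [0.0052 0.0077]
134 [ 0.4625 -0.0143] [0.0063 0.0069]
126 [ 0.4696 -0.0083] [0.0072 0.006 ]
118 [ 0.4775 -0.0033] [0.0079 0.005 ]
110 [0.4861 0.0005] [0.0085 0.0038]
102 [0.4951 0.003 ] [0.009  0.0026]
```

Call:
servo_tool([
  [[0,-0.003,-0.045,0,-1],[0,0,-0.045,0,-1],[0,0,-0.014,0,-1],[0,0,0,0,-1]],
])

```text
time_s: 3.9
eef_pos: [0.444, -0.0932, 0.1002]
eef_rot: [-0.001, 0.042, 0.999, 0.001]
wrist_force: [-0.8, 1.0, 0.5]
opening: -0.002
```

Call:
servo_tool([
  [[0,0.011,0,0,-1],[-0.002,0.009,0,0,-1],[-0.001,0.009,0,-0.14,-1],[0,0.009,0,-0.14,-1]],
])

```text
time_s: 4.3
eef_pos: [0.4432, -0.056, 0.1032]
eef_rot: [0.002, 0.184, 0.983, -0.0]
wrist_force: [0.1, -0.1, 0.2]
opening: -0.001
```

Run:
```python
from h import *
p=snap('wrist','w2'); find(p,['ring_tab','ring_center'])
p=snap('scene','s2'); find(p,['ring_tab'])
t=p['img'][150:320,210:420]; cv2.imwrite('pics/s2c.png',cv2.resize(t,None,fx=3.5,fy=3.5,interpolation=cv2.INTER_CUBIC))
```

```text
ring_tab 0.86 px 362 271 w [ 0.4496 -0.0373  0.113 ]
ring_tab 0.79 px 260 189 w [ 0.4456 -0.0341  0.113 ]
ring_tab 0.26 px 336 305 w [ 0.4061 -0.363   0.113 ]
```

View pics/w2.png

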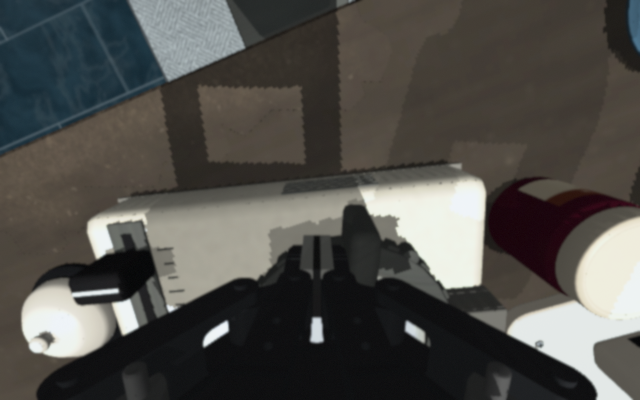

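View pics/s2c.png

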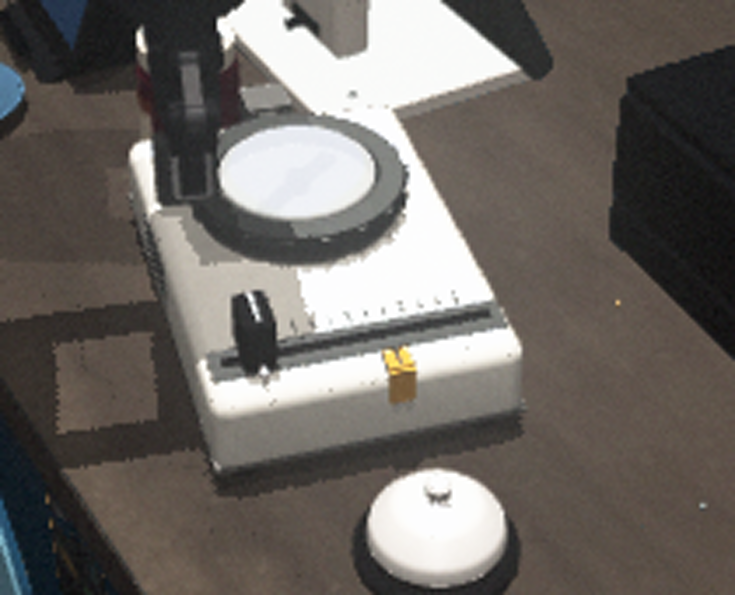

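Call:
servo_tool([
  [[0.002,0.009,0,-0.14,-1],[0.003,0.009,0,-0.14,-1],[0.004,0.008,0,-0.14,-1],[0.005,0.008,0,-0.14,-1],[0.006,0.007,0,-0.14,-1]],
])

```text
time_s: 5.05
eef_pos: [0.4622, -0.0157, 0.1015]
eef_rot: [0.0, 0.509, 0.861, -0.0]
wrist_force: [-1.1, -0.8, 0.3]
opening: 0.001
```

Call:
servo_tool([
  [[0.007,0.006,0,-0.14,-1],[0.004,0.003,0,-0.07,-1],[0.004,0.002,0,-0.07,-1]],
])

```text
time_s: 5.35
eef_pos: [0.4766, -0.0049, 0.1013]
eef_rot: [-0.001, 0.623, 0.782, -0.001]
wrist_force: [-14.9, -6.6, 6.0]
opening: -0.005
```

Call:
servo_tool([
  [[0.002,0.001,0,0,-1]],
])

```text
time_s: 5.45
eef_pos: [0.4766, -0.0048, 0.1011]
eef_rot: [-0.002, 0.623, 0.783, -0.003]
wrist_force: [-18.5, -10.7, 12.6]
opening: -0.002
```

Run:
```python
from h import *
p=snap('wrist','w3'); find(p,['ring_tab','ring_center'])
p=snap('scene','s3'); find(p,['ring_tab'])
t=p['img'][150:320,210:420]; cv2.imwrite('pics/s3c.png',cv2.resize(t,None,fx=3.5,fy=3.5,interpolation=cv2.INTER_CUBIC))
print(get_obs()['wrist_force'],get_obs()['eef_pos'])
```

```text
ring_tab 0.88 px 363 275 w [4.966e-01 4.000e-04 1.130e-01]
ring_tab 0.97 px 275 174 w [0.496  0.0009 0.113 ]
[-12.4164884   -6.89153877   9.46937574] [ 0.47648353 -0.00486394  0.1011972 ]
```

View pics/w3.png

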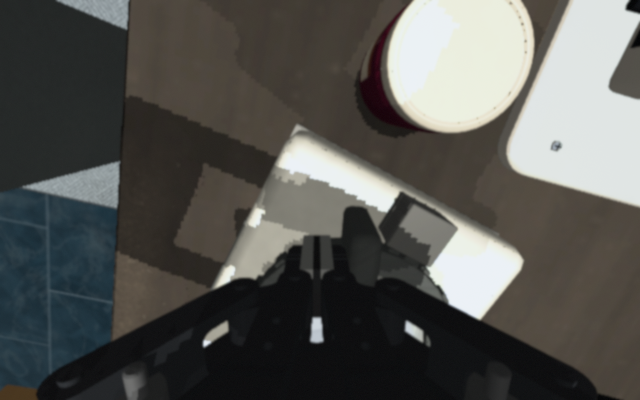

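View pics/s3c.png

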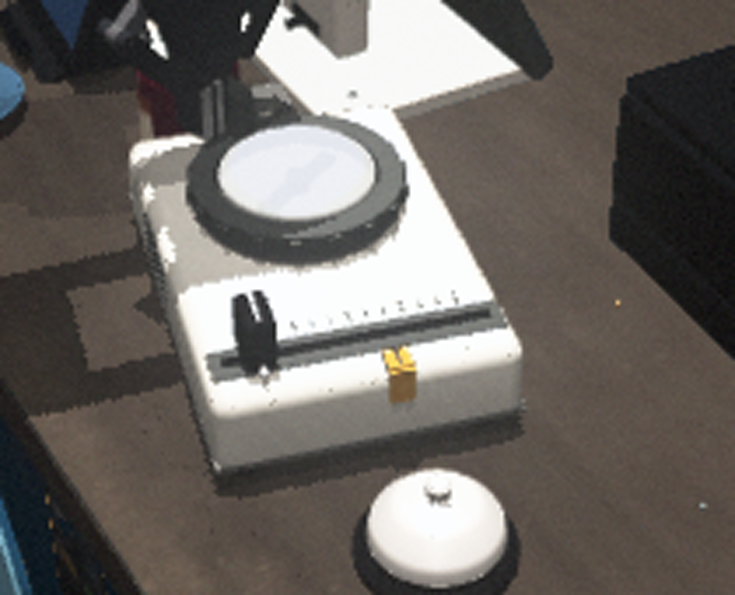

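Call:
servo_tool([
  [[-0.008,-0.004,0,0,-1],[0,0,0.05,0,-1],[0,0,0.05,0,-1],[-0.012,-0.041,0,-0.122,0.3],[-0.012,-0.041,0,-0.122,0.3],[-0.011,-0.041,0,-0.122,0.3],[-0.011,-0.04,0,-0.122,0.3],[0,0,0,0,0.3]],
])

```text
time_s: 6.5
eef_pos: [0.4242, -0.1751, 0.2019]
eef_rot: [0.001, 0.796, 0.606, -0.0]
wrist_force: [0.4, 0.8, -0.2]
opening: 0.648
```

Run:
```python
from h import *
p=snap('wrist','w4'); find(p,['ring_tab','ring_center','slider_grip','clip_mark'])
p=snap('scene','s4'); find(p,['ring_tab','slider_grip','clip_mark'])
o=get_obs(); print(o['eef_pos'],o['eef_rot'],o['opening'],o['time_s'])
```

```text
ring_center 0.6 px 383 21 w [ 0.5074 -0.0608  0.082 ]
slider_grip 0.63 px 309 195 w [ 0.4202 -0.1699  0.096 ]
clip_mark 0.76 px 388 208 w [ 0.4847 -0.2101  0.064 ]
ring_tab 0.87 px 273 174 w [0.4941 0.0026 0.113 ]
slider_grip 0.57 px 282 235 w [ 0.4252 -0.1611  0.096 ]
clip_mark 0.61 px 324 250 w [ 0.4868 -0.2024  0.064 ]
[ 0.42536572 -0.16968684  0.20125167] [-6.53604063e-05  7.93004450e-01  6.09215837e-01  2.77189834e-05] 0.6515212125065607 6.95
```

View pics/w4.png

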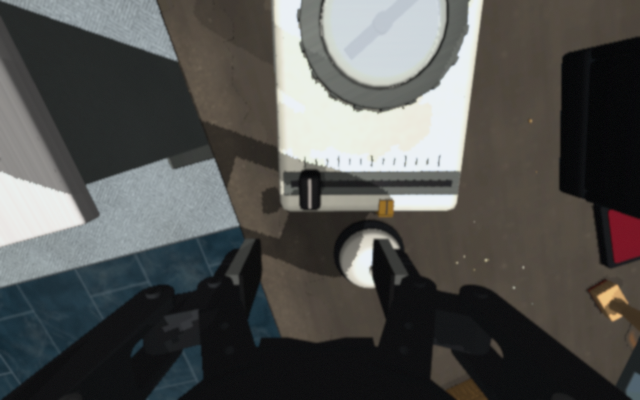

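Call:
servo_tool([
  [[-0.001,0,-0.04,0,0.3],[0,0,-0.04,0,0.3],[0,0,-0.032,0,0.3],[0,0,0,0,-1],[0,0,0,0,-1],[0,0,0,0,-1],[0,0,0,0,-1]],
])

```text
time_s: 7.65
eef_pos: [0.4248, -0.1708, 0.0907]
eef_rot: [0.001, 0.794, 0.608, 0.0]
wrist_force: [-2.0, 2.1, 1.2]
opening: 0.197
```

Call:
servo_tool([
  [[0.016,-0.0043,0,0,-1],[0.016,-0.0043,0,0,-1],[0.016,-0.0043,0,0,-1],[0.016,-0.0043,0,0,-1],[0,0,0,0,-1]],
])

```text
time_s: 8.15
eef_pos: [0.4905, -0.1886, 0.0907]
eef_rot: [0.002, 0.794, 0.608, 0.001]
wrist_force: [2.5, 1.6, -0.5]
opening: 0.189
```

Run:
```python
from h import *
p=snap('scene','s5'); find(p,['slider_grip','clip_mark','ring_tab'])
t=p['img'][150:320,210:420]; cv2.imwrite('pics/s5c.png',cv2.resize(t,None,fx=3.5,fy=3.5,interpolation=cv2.INTER_CUBIC))
p=snap('wrist','w5')
o=get_obs(); print(o['eef_pos'],o['wrist_force'],o['opening'])
```

```text
slider_grip 0.67 px 322 227 w [ 0.4968 -0.1788  0.096 ]
clip_mark 0.51 px 322 252 w [ 0.4821 -0.2055  0.064 ]
ring_tab 0.62 px 273 176 w [ 0.4895 -0.0065  0.113 ]
ring_tab 0.25 px 291 197 w [ 0.485  -0.0884  0.113 ]
[ 0.48895915 -0.18823103  0.09073973] [3.74523834 2.86185252 6.72253269] 0.19317200149261377
```

View pics/s5c.png

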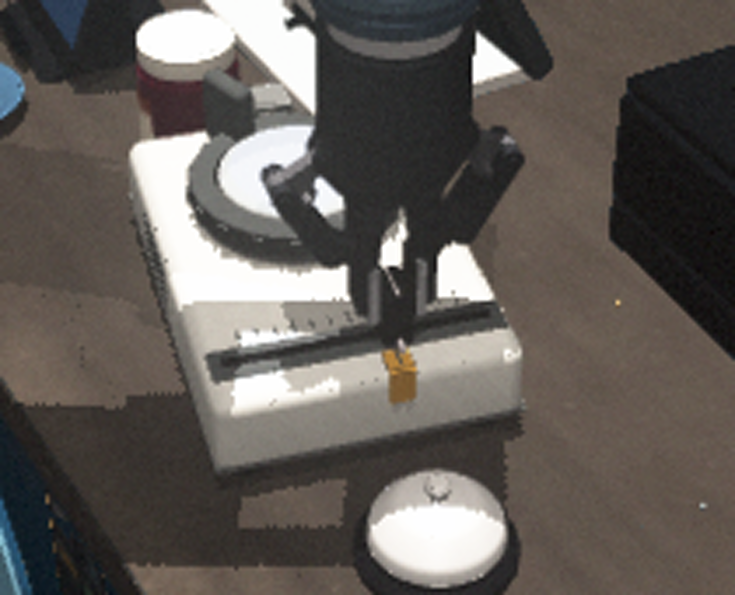

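View pics/w5.png

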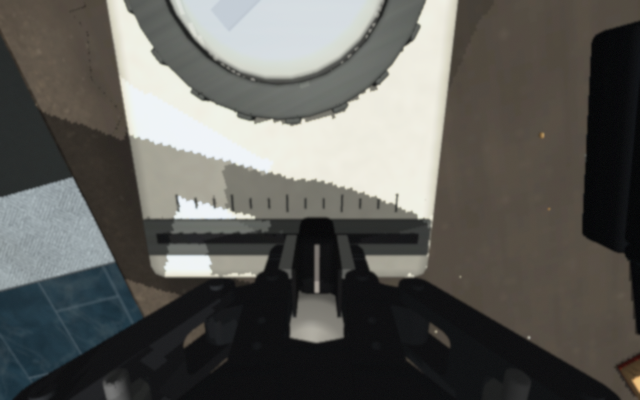

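Call:
servo_tool([
  [[0,0,0,0,0.3],[0,0,0,0,0.3],[0,0,0,0,0.3],[0,0,0.04,0,0.3],[0,0,0.05,0,0.3],[-0.03,0.01,0.03,0,0.3],[-0.04,0.01,0.02,0,0.3],[0,0,0,0,0.3]],
])

```text
time_s: 9.2
eef_pos: [0.4162, -0.1674, 0.2322]
eef_rot: [0.002, 0.794, 0.608, 0.0]
wrist_force: [-0.0, -0.1, -0.2]
opening: 0.652
```

Run:
```python
from h import *
p=snap('scene','s6'); find(p,['slider_grip','clip_mark','ring_tab','jar_plum','call_bell'])
t=p['img'][150:320,210:420]; cv2.imwrite('pics/s6c.png',cv2.resize(t,None,fx=3.5,fy=3.5,interpolation=cv2.INTER_CUBIC))
p=snap('wrist','w6'); find(p,['slider_grip','clip_mark'])
C=np.array([.5007,-.0934]);R=np.array([[.966,.259],[-.259,.966]])
for s,y,z in((.0555,0,0),):pass
def w(x,y,z): q=np.array([[.966,.259],[-.259,.966]])@[x,y]; return [.5007+q[0],-.0934+q[1],z]
im=cv2.resize(p['img'],None,fx=4,fy=4,interpolation=cv2.INTER_CUBIC)
u=(proj(p,w(.013,-.112,.064))[0]*4).astype(int); x,y=max(u[0],380),max(280,u[1]); cv2.imwrite('pics/w6c.png',im[y-280:y+280,x-380:x+380])
o=get_obs(); print(o['eef_pos'],o['wrist_force'],o['time_s'])
```

```text
slider_grip 0.82 px 321 232 w [ 0.4884 -0.1888  0.096 ]
clip_mark 0.57 px 323 251 w [ 0.484  -0.2051  0.064 ]
ring_tab 0.62 px 274 174 w [0.496  0.0022 0.113 ]
ring_tab 0.59 px 264 196 w [ 0.4423 -0.0578  0.113 ]
jar_plum 0.78 px 267 195 w [0.5176 0.0899 0.    ]
call_bell 0.57 px 335 304 w [ 0.4657 -0.2747  0.    ]
slider_grip 0.56 px 398 192 w [ 0.4889 -0.1875  0.096 ]
[ 0.4181681  -0.16779741  0.22829407] [ 0.35038619  0.68538932 -0.18695132] 9.65
```

View pics/s6c.png

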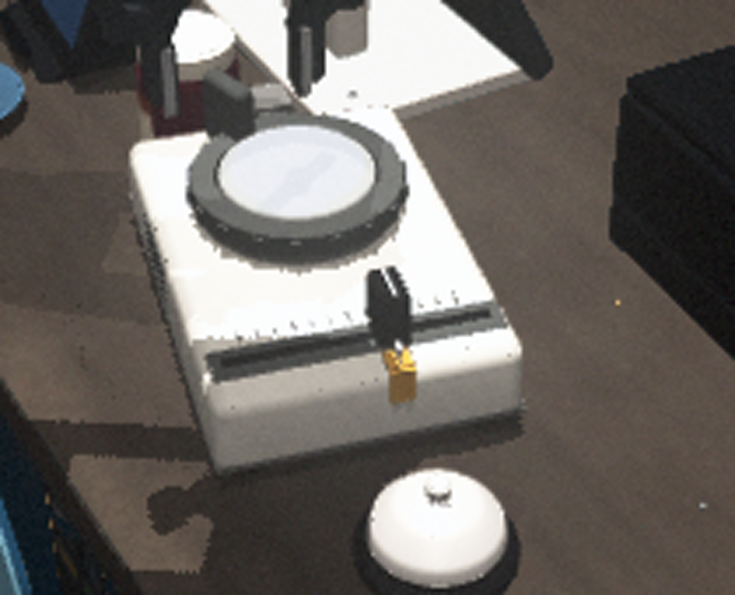

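View pics/w6c.png

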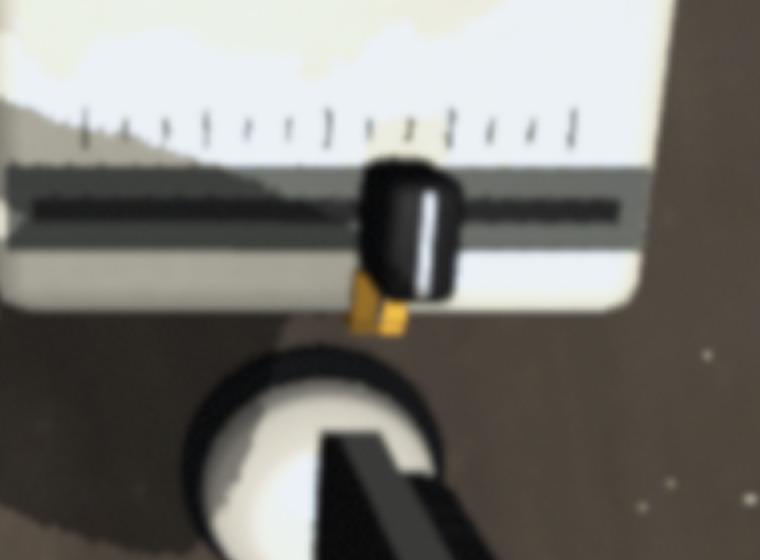

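Call:
servo_tool([
  [[0.02,-0.023,0.02,0,0.3],[0.02,-0.023,0.01,0,0.3],[0.02,-0.023,0,0,0.3],[0,0,0,0,0.3],[0,0,0,0,0.3]],
])

```text
time_s: 10.15
eef_pos: [0.4779, -0.2367, 0.258]
eef_rot: [-0.001, 0.794, 0.608, -0.0]
wrist_force: [0.8, -0.5, -0.5]
opening: 0.647
```

Run:
```python
from h import *
p=snap('wrist','w7'); find(p,['slider_grip','clip_mark','ring_tab','ring_center'])
im=cv2.resize(p['img'],None,fx=4,fy=4,interpolation=cv2.INTER_CUBIC)
u=proj(p,[[.4889,-.188,.096],[.483,-.210,.064]]); print(u)
x,y=(u[1]*4).astype(int); y=max(y,280); print('off',x-380,y-280); cv2.imwrite('pics/w7c.png',im[y-280:y+280,x-380:x+380])
o=get_obs(); print(o['eef_pos'],o['time_s'])
```

```text
slider_grip 0.78 px 313 132 w [ 0.488  -0.1876  0.096 ]
clip_mark 0.63 px 316 152 w [ 0.4843 -0.2111  0.064 ]
[[313.85697178 131.93224717]
 [314.22196327 151.69092893]]
off 876 326
[ 0.47769426 -0.23610467  0.25917603] 10.4
```

View pics/w7c.png

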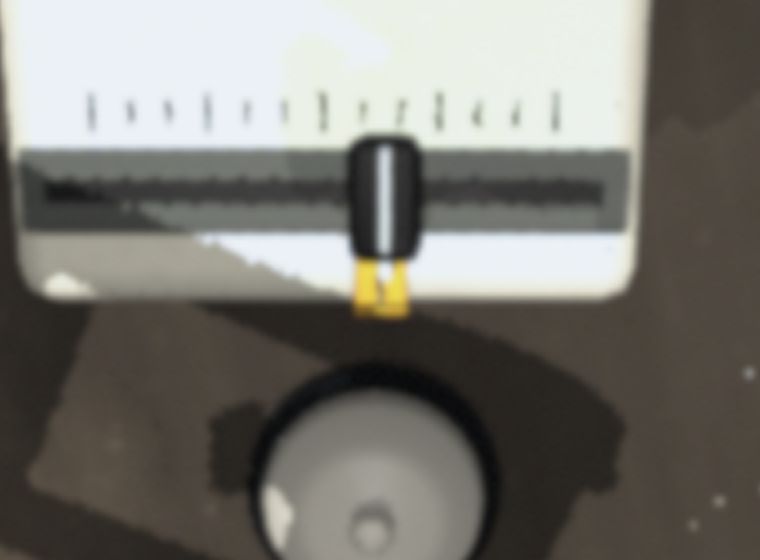

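View pics/w7.png

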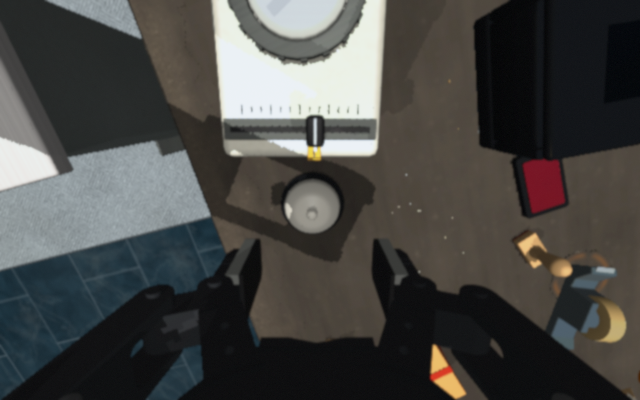

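Run:
```python
from h import *
p=snap('top','t8'); find(p,['ring_tab','ring_center','jar_plum','call_bell'])
q=snap('scene','s8'); find(q,['ring_tab','ring_center'])
t=p['img'][160:290,190:420]; cv2.imwrite('pics/t8c.png',cv2.resize(t,None,fx=3.4,fy=3.4,interpolation=cv2.INTER_CUBIC))
C=np.array([.509,-.0625])
im=cv2.resize(q['img'],None,fx=8,fy=8,interpolation=cv2.INTER_CUBIC)
def box(th,col):
    a=np.radians(th);e=np.array([np.cos(a),np.sin(a)]);n=np.array([-e[1],e[0]])
    pts=[[*(C+e*r+n*s),.113] for r,s in((.045,-.007),(.081,-.007),(.081,.007),(.045,.007))]
    cv2.polylines(im,[(proj(q,pts)*8+4).astype(int)],True,col,1)
box(100,(0,255,0)); box(104.7,(0,0,255))
u=(proj(q,[[.497,0,.1]])[0]*8).astype(int); cv2.imwrite('pics/s8c.png',im[u[1]-250:u[1]+250,u[0]-350:u[0]+350])
```

```text
ring_tab 0.76 px 261 212 w [ 0.5021 -0.0024  0.113 ]
ring_center 0.76 px 289 209 w [ 0.5105 -0.0645  0.082 ]
jar_plum 0.88 px 227 208 w [0.5176 0.1001 0.    ]
jar_plum 0.2 px 288 208 w [ 0.5145 -0.0577  0.    ]
ring_tab 0.88 px 274 171 w [0.5003 0.0126 0.113 ]
ring_center 0.9 px 292 197 w [ 0.5084 -0.0491  0.082 ]
ring_center 0.71 px 319 230 w [ 0.4978 -0.1696  0.082 ]
```

View pics/s8c.png

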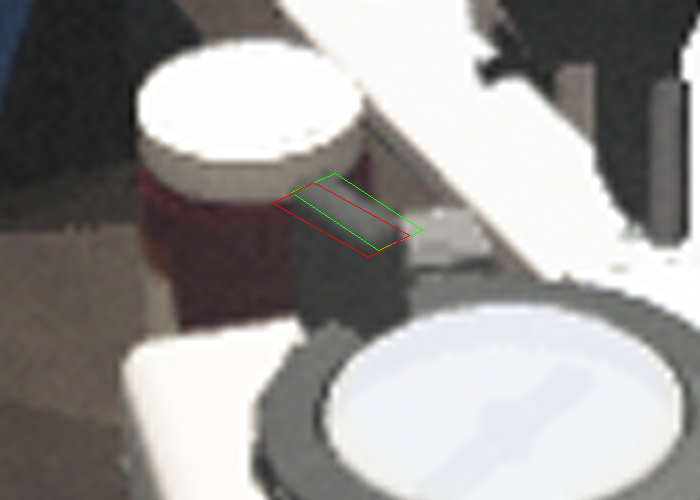

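View pics/t8c.png

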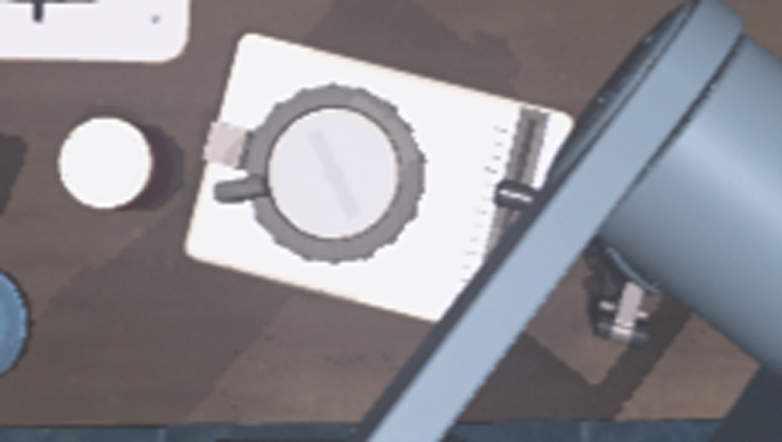

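```bash
python3 -c "
from h import *
print(get_obs()['time_s'],get_obs()['wrist_force']); print(hand_in())"
```

```text
10.8 [ 0.27664093 -0.33841093 -0.39860284]
the job is handed in; nothing more can be done
None
```

I locked the lid ring first, then set the slider at the clip, and handed the job in at about 10.8 s with the gripper open and clear.

- **Ring:** I pushed it clockwise by the tab with closed fingers until it stopped moving. It held at about 25 N, well above the 5 N catch. The last scene view shows the tab matching the locked position. The detector's tab angle had read about 1° short of locked just after the push, inside the roughly 4.7° that would mean it had not clicked. In the last scene view the detector gave positions up to about 1 cm off, so I relied on the overlay and the push force.
- **Slider:** I pinched the grip, slid it about 66 mm and let go. The last wrist view shows the white pointer within about 0.5 mm of the middle of the clip.
- **Jar and bell:** Both were upright, in the same places as at the start as far as the pictures show. In the last top view the arm hid the bell, but the wrist view just before showed it in place. The detector's jar position there was about 1 cm off its first reading, but the jar is at the same pixels as in the first picture.

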